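Steady the rocking egg stand

ROBOT

A 7-joint arm with a two-finger parallel gripper is mounted at the origin on the work surface. World frame = base frame: x ahead of the robot, y to its left, z up, the work surface at z = 0. Lengths are in m, angles in rad, forces in N, time in s.
With the tool pointing down it reaches from about 0.4 to 0.85 m from the base axis. Payload 4.5 kg.
Tool frame: the origin (TCP) lies between the finger pads; the fingertips stand manip.tcp_to_tips ahead of it and the grasp point (between the pads) lies 2 mm behind it (manip.tcp_to_tips is the distance from the TCP to the fingertips, in m); z points along the fingers, y is the line along which they close (so a half turn about z gives the same grasp; the last joint's range is limited). The gripper opens to 85 mm and grips with 20 to 120 N. Pads are 22 mm wide; open, the fingers measure 114 mm over their backs; the gripper's body (76 mm by 85 mm) begins 54 mm behind the grasp point. The pads swing forward as they close: fully open they stand 13 mm farther back than shut.
Start: joints at [1.276, 0.689, -0.195, 1.565, 0.157, 0.902, -0.215], TCP at [0.202, -0.592, 0.248] pointing down, gripper open.
Joint ranges: [-3.01, 3.01], [-0.46, 2.08], [-1.47, 1.51], [0.13, 2.56], [-1, 4.14], [0.04, 2.09], [-2.66, 2.66]. Speed limits (rad/s): [2.57, 2.57, 3.14, 3.14, 3.14, 3.14, 3.14].

INTERFACE

Orientations are given as a unit quaternion [x, y, z, w].
In Python, from rig import manip gives the robot as it stands.
- The arm moves only by the tool arm_command, never from a script. Its argument "targets" is a list of rows, each an object with "travel": the shift along the tool's x, y, z in m, a list of three; "turn": the turn, a rotation vector about the tool's x, y, z in rad, a list of three; "grip": the closure, from 0 (fully open) to 1 (shut). In form: [{"travel": [x, y, z], "turn": [rx, ry, rz], "grip": grip}, ...]. A call has 1 to 12 rows; each row shifts and turns the commanded pose from where the row before left it, along the tool's axes as they then stand; what a row does not reach is not made up. A row lasts 1/12 s, in which the tool goes at most 41.7 mm and 7.16 degrees, less where a joint would pass 70% of its speed; a pose out of reach is approached as far as the arm can. A call is refused whole if a number of a shift passes 0.0417 or a number of a turn 0.125, either way. A call with a gripper value outside its range is refused whole. The fingers move at their own pace and stop on an object; "squeeze" is the grip in N (left out, the last holds). Time passes only in rows, so rows that do not move let the fingers close. It gives the time, the measured TCP pose, the force, the opening and the grip force at its end, in the units of the state.
- manip.state(): the state, without advancing time (a new reading comes with each control period).
- manip.camera(name): name is "scene" or "top"; returns a dict with "color" (384x512x3 uint8, red, green, blue), "depth" (384x512 float32, m along the optical axis (not along the pixel's ray), 0 where there is no reading), "camera_matrix" (3x3 intrinsics, pixels), "dist_coeffs" ([k1, k2, p1, p2, k3] as OpenCV has them; the pictures are not rectified), "R" (3x3) and "t" (3): a world point X has camera coordinates R X + t. Camera axes: x right, y down, z forward; pixel columns grow to the right and rows downward; lengths in m; the calibration is good to about 2 mm. A picture is of the moment at which its call begins.
- manip.job_done(): hands the job in; it is judged then, once.
The state is a dict: "time": time; "q": joint angles; "dq": joint speeds; "effort": joint torques, N m; "ee_pos": TCP position; "tool_rot": TCP orientation; "wrist_force": force on the tool from outside, world axes, zero at the start; "wrist_torque": the same for the moment, N m; "finger_gap": finger opening in m; "grasp_force": force on a finger pad.
Only numpy, scipy, OpenCV 4.12 (cv2) and the standard library are available. Lean on these libraries where they do the work, as an engineer would, in place of code of your own. Each camera call takes 0.05 s, during which the arm holds its last target. There are 200 camera calls.

TASK

In the fossil store, the four-footed steel egg stand on the plywood board rocks, because two of its feet sit up on the raised aluminium strip that runs across the board. Turn the stand about its own middle until it straddles the strip, with two feet on the plywood either side, so that it stands level on all four feet, still in the middle of the board. Leave the other, identical stand, which already stands firm on the bare table, alone.

Things in the scene. Friction and masses are not known exactly. Their poses are not given: they have to be found in the camera images.
- stand_collar (a point): Stand to turn, loose, 0.25-0.5 kg, two feet on the strip, leaning 8 deg. Crossed steel bars 150 x 18 x 10 mm; under each end a leg with a 16 mm ball foot (75 from centre); upright collar tube, 50 outer diameter, 45 high: grasp here, across the outside, any direction. Point: on the collar's axis, 65 above foot undersides, 20 below rim, 24 above the bars. x, y: along the bars; z: up the collar.
- board_mid (a point): Plywood board fixed to the table, 260 x 220 mm, 18 thick; aluminium strip 34 wide, 10 high across its middle. Point: middle of the board at the plywood's top face. x: along the 260 side; y: along the strip. The collar starts within 15 mm of it in plan, its x bar within 9 deg of the strip; it is steady with both bars at 45 deg to the strip (15 either way). A small loose shell fragment lies near a corner.
- twin_collar (a point): The other stand, not to be touched: same make and size as the first, loose, standing level on the bare table. Point at the same place on its collar, 65 mm above the table.
Mind the look-alikes: they are no part of the job. What is shaped like the part that bears stand_collar but green or yellow is not meant.

How it is judged:
At the end, for the whole second after the job is handed in: The stand is level (within 2 degrees) and at rest, its feet down on the plywood (height within 4 mm), its axis within 20 mm of the middle of the board (angle between stand_collar's own z axis and vertical below 0.035 rad and horizontal distance between stand_collar and board_mid below 0.02 m and z of stand_collar in the frame of board_mid between 0.061 and 0.069 m and linear speed of stand below 0.01 m/s and angular speed of stand below 0.1 rad/s); the robot touches nothing.
It fails at once if the other stand is moved more than 20 mm (distance of twin_collar from where it was at the start of the episode above 0.02 m).
It fails at once if the stand is tipped over (more than 35 degrees) (angle between stand_collar's own z axis and vertical above 0.61 rad).
It also fails if it takes over 32 s, if anything falls off the work surface, if the arm or the gripper's body presses on something with over 40 N, if the wrist force passes 120 N, or if a joint passes its speed limit or range.

## Working session

There is one attempt and no reset: what is moved stays moved. The work goes in short steps, Python scripts to look and compute and a tool call to move; the robot and the scene stay as the last step left them, time stands still between calls to the robot, and variables do not carry over. Pictures are saved under pics/ and viewed, at most 10 in all, crops included, and the job is handed in when it is done.

Besides the shell and the picture viewer there is one more tool, called by a JSON object that holds its "api" and its "payload", one argument or row to a line. arm_command: Moves the arm, as the interface text tells. Its arguments: {"type":"object","properties":{"targets":{"type":"array","items":{"type":"object","properties":{"travel":{"type":"array","items":{"type":"number"}},"turn":{"type":"array","items":{"type":"number"}},"grip":{"type":"number"}}}},"squeeze":{"type":"number"}},"required":["targets"]}

```bash
mkdir -p pics
cat > h.py <<'E'
import numpy as np, cv2
from rig import manip
def shot(n,f=None):
    c=manip.camera(n); np.savez(f'/tmp/{n}.npz',**c)
    if f: cv2.imwrite(f,cv2.cvtColor(c['color'],cv2.COLOR_RGB2BGR))
    return c
def world(c,u,v,d=None):
    K=np.array(c['camera_matrix']);D=np.array(c['dist_coeffs'],float)
    p=cv2.undistortPoints(np.array([[[u,v]]],float),K,D)[0,0]
    d=d if d else float(np.median(c['depth'][int(v)-1:int(v)+2,int(u)-1:int(u)+2]))
    return np.array(c['R']).T@(np.array([p[0]*d,p[1]*d,d])-np.array(c['t']))
def onplane(c,u,v,z):
    a=world(c,u,v,1.);b=world(c,u,v,2.);return a+(b-a)*(z-a[2])/(b[2]-a[2])
E
python3 - <<'E'
from h import *
a=shot('scene','pics/s0.png');b=shot('top','pics/t0.png')
s=manip.state();print(s,manip.tcp_to_tips)
for c in (a,b): print(-np.array(c['R']).T@c['t'])
E
```

```text
{'time': 0.1, 'q': array([ 1.27580841,  0.68992169, -0.19453614,  1.56625231,  0.1572909 ,
        0.90249587, -0.21511357]), 'dq': array([ 0.00234776, -0.00267289, -0.00079057, -0.00370271,  0.00088394,
        0.00056754,  0.00146336]), 'effort': array([-3.46125322e-03, -5.40604448e+01, -1.27158187e+00, -1.58986670e+01,
        9.38149838e-03,  4.40484291e-03,  1.79537835e-05]), 'ee_pos': array([ 0.20159846, -0.59099973,  0.24754788]), 'tool_rot': array([ 9.86511556e-01,  1.63689458e-01, -1.88910794e-04, -8.21691168e-04]), 'wrist_force': array([-0.47156341,  0.01377172, -0.49246395]), 'wrist_torque': array([-0.01009001,  0.01360362,  0.00959246]), 'grasp_force': 0.0, 'finger_gap': 0.08535950435258341} 0.017
[ 0.76192114 -0.43201885  0.5224305 ]
[0.27016194 0.05422345 1.07495894]
```

View pics/s0.png

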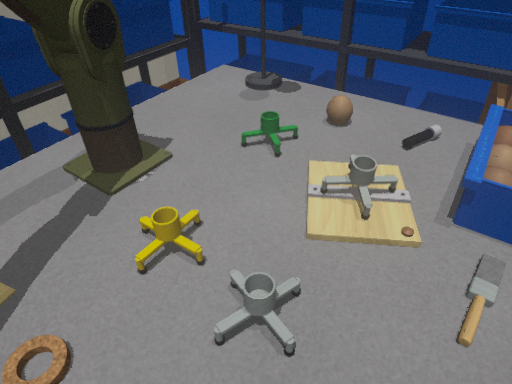

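View pics/t0.png

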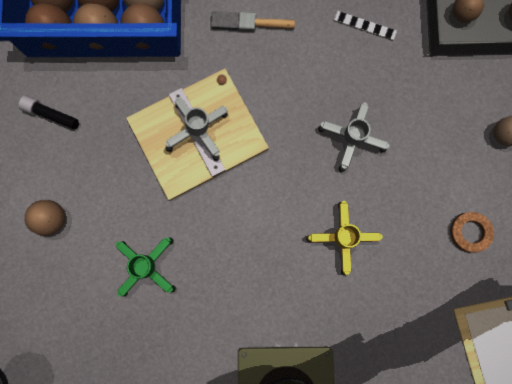

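The scene shows four look-alikes. In the top view they are the grey stand on the board (197,121), the grey twin on the bare table (358,131), the green one (142,266) and the yellow one (348,236). By the description I want the grey one on the board, and I'll check it in a close crop.

Run:
```python
from h import *
b=dict(np.load('/tmp/top.npz'));a=dict(np.load('/tmp/scene.npz'))
cr=cv2.cvtColor(b['color'],cv2.COLOR_RGB2BGR)[60:205,115:275]
cr=cv2.resize(cr,None,fx=4,fy=4,interpolation=cv2.INTER_CUBIC)
cv2.imwrite('pics/t1.png',cr)
for p in [(127,125),(226,71),(268,147),(172,198)]: print('corner',onplane(b,*p,.018).round(4))
for p in [(178,93),(218,173)]: print('strip',onplane(b,*p,.028).round(4))
print('collar',onplane(b,197,119,.1).round(4),'twin',onplane(b,358,130,.085).round(4))
# depth-based collar rim points
P=[]
for v in range(95,150):
  for u in range(170,225):
    w=world(b,u,v,float(b['depth'][v,u]))
    if w[2]>.085:P.append(w)
P=np.array(P);print(len(P),P.mean(0),P.min(0),P.max(0))
n=np.linalg.svd(P-P.mean(0))[2][2];print('normal',n)
```

```text
corner [0.6048 0.3526 0.018 ]
corner [0.7335 0.1234 0.018 ]
corner [0.5484 0.0275 0.018 ]
corner [0.4327 0.2468 0.018 ]
strip [0.677  0.2341 0.028 ]
strip [0.4869 0.1419 0.028 ]
collar [0.5905 0.1806 0.1   ] twin [ 0.5655 -0.1657  0.085 ]
301 [0.5873067  0.18206284 0.10194909] [0.562663   0.15635218 0.08506893] [0.6128103  0.20686497 0.11566343]
normal [-0.01045304  0.05644947 -0.99835074]
```

View pics/t1.png

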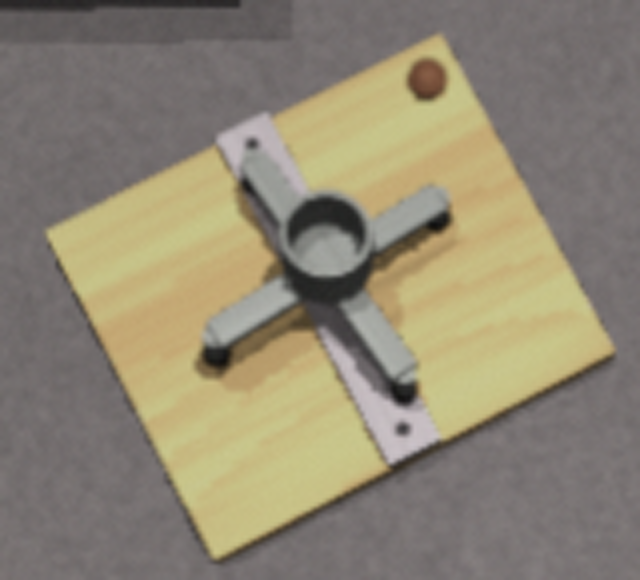

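The crop confirms it. The grey stand's collar rim is at crop (327,237), with one bar along the strip (strip ends at crop (243,124) and (414,453)). The shell sits at crop (427,78). I measure board mid ≈ (0.581, 0.188), the strip at 26° and the rim centre ≈ (0.586, 0.180). I'll close across the strip with the tool vertical, so the pads level the stand.

{"api": "arm_command", "payload": {
  "targets": [
    {"travel":[0.0255,-0.0252,0],"turn":[0,0,0],"grip":0},
    {"travel":[0.0255,-0.0252,0],"turn":[0,0,0],"grip":0},
    {"travel":[0.0255,-0.0252,0],"turn":[0,0,0],"grip":0},
    {"travel":[0.0255,-0.0252,0],"turn":[0,0,0],"grip":0},
    {"travel":[0.0255,-0.0252,0],"turn":[0,0,0],"grip":0},
    {"travel":[0.0255,-0.0252,0],"turn":[0,0,0],"grip":0},
    {"travel":[0.0255,-0.0252,0],"turn":[0,0,0],"grip":0},
    {"travel":[0.0255,-0.0252,0],"turn":[0,0,0],"grip":0},
    {"travel":[0.0255,-0.0252,0],"turn":[0,0,0],"grip":0},
    {"travel":[0.0255,-0.0252,0],"turn":[0,0,0],"grip":0},
    {"travel":[0.0255,-0.0252,0],"turn":[0,0,0],"grip":0},
    {"travel":[0.0255,-0.0252,0],"turn":[0,0,0],"grip":0}
  ]
}}

```text
time: 1.1
ee_pos: [0.3941, -0.2048, 0.2482]
tool_rot: [0.987, 0.164, -0.0, -0.0]
wrist_force: [0.4, 0.2, -1.2]
finger_gap: 0.0856
grasp_force: 0.0
```

{"api": "arm_command", "payload": {
  "targets": [
    {"travel":[0.0255,-0.0252,0],"turn":[0,0,0],"grip":0},
    {"travel":[0.0255,-0.0252,0],"turn":[0,0,0],"grip":0},
    {"travel":[0.0255,-0.0252,0],"turn":[0,0,0],"grip":0},
    {"travel":[0.0255,-0.0252,0],"turn":[0,0,0],"grip":0},
    {"travel":[0.0255,-0.0252,0],"turn":[0,0,0],"grip":0},
    {"travel":[0.0255,-0.0252,0],"turn":[0,0,0],"grip":0},
    {"travel":[0.0255,-0.0252,0],"turn":[0,0,0],"grip":0},
    {"travel":[0.0255,-0.0252,0],"turn":[0,0,0],"grip":0},
    {"travel":[0.0255,-0.0252,0],"turn":[0,0,0],"grip":0},
    {"travel":[0.0255,-0.0252,0],"turn":[0,0,0],"grip":0},
    {"travel":[0.0255,-0.0252,0],"turn":[0,0,0],"grip":0},
    {"travel":[0.0255,-0.0252,0],"turn":[0,0,-0.12],"grip":0}
  ]
}}

```text
time: 2.1
ee_pos: [0.5858, 0.1804, 0.2479]
tool_rot: [0.975, 0.223, -0.0, 0.0]
wrist_force: [0.4, -0.2, -0.3]
finger_gap: 0.0855
grasp_force: 0.0
```

Run:
```python
from h import *
from scipy.spatial.transform import Rotation as R
s=manip.state();r=R.from_quat(s['tool_rot']).as_matrix()
print(s['time'],s['ee_pos'],s['q'].round(2));print(r.round(3));print(r.T@(np.array([.586,.180,.2])-s['ee_pos']))
shot('scene','pics/s1.png')
```

```text
2.1 [0.58583113 0.18037299 0.24793307] [-0.3   0.67 -0.13  1.61  0.11  0.87 -1.59]
[[ 0.9    0.435 -0.001]
 [ 0.435 -0.9   -0.001]
 [-0.001  0.    -1.   ]]
[3.91271617e-05 3.88942256e-04 4.79332284e-02]
```

View pics/s1.png

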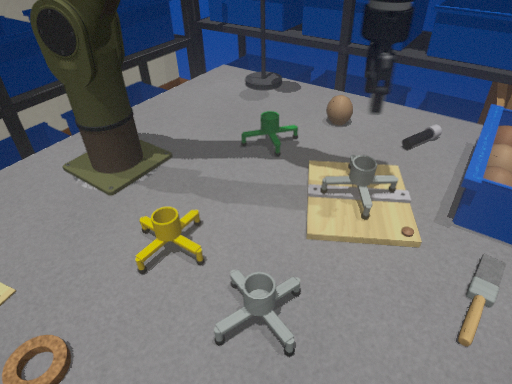

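The gripper hangs above the collar, at scene (378,90) over (363,165). Now I go down to z ≈ 0.100.

{"api": "arm_command", "payload": {
  "targets": [
    {"travel":[0,0,0.015],"turn":[0,0,0],"grip":0},
    {"travel":[0,0,0.015],"turn":[0,0,0],"grip":0},
    {"travel":[0,0,0.015],"turn":[0,0,0],"grip":0},
    {"travel":[0,0,0.015],"turn":[0,0,0],"grip":0},
    {"travel":[0,0,0.015],"turn":[0,0,0],"grip":0},
    {"travel":[0,0,0.015],"turn":[0,0,0],"grip":0},
    {"travel":[0,0,0.015],"turn":[0,0,0],"grip":0},
    {"travel":[0,0,0.015],"turn":[0,0,0],"grip":0},
    {"travel":[0,0,0.01],"turn":[0,0,0],"grip":0},
    {"travel":[0,0,0.01],"turn":[0,0,0],"grip":0},
    {"travel":[0,0,0.008],"turn":[0,0,0],"grip":0},
    {"travel":[0,0,0],"turn":[0,0,0],"grip":0}
  ]
}}

```text
time: 3.15
ee_pos: [0.5848, 0.1781, 0.0987]
tool_rot: [0.975, 0.223, -0.001, 0.0]
wrist_force: [-0.9, 0.1, -0.4]
finger_gap: 0.0853
grasp_force: 0.0
```

Run:
```python
from h import *
c=shot('scene')
cr=cv2.cvtColor(c['color'],cv2.COLOR_RGB2BGR)[70:250,290:430]
cv2.imwrite('pics/s2.png',cv2.resize(cr,None,fx=3.3,fy=3.3,interpolation=cv2.INTER_CUBIC))
```

```text
(no output)
```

View pics/s2.png

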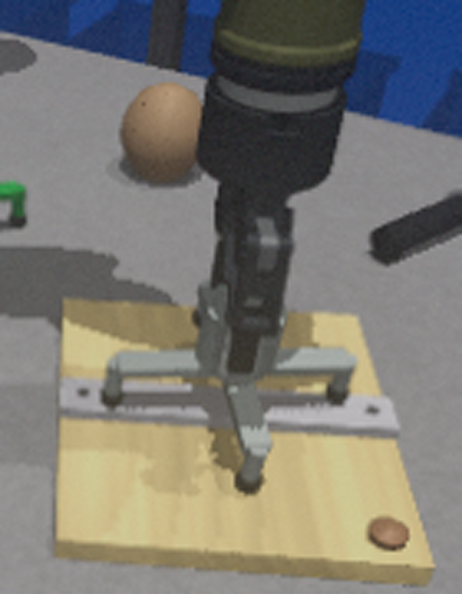

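The fingers straddle the collar (near finger at crop (255,330)), clear of the bars. Closing now.

{"api": "arm_command", "payload": {
  "targets": [
    {"travel":[0,0,0],"turn":[0,0,0],"grip":0.2},
    {"travel":[0,0,0],"turn":[0,0,0],"grip":0.3},
    {"travel":[0,0,0],"turn":[0,0,0],"grip":0.4},
    {"travel":[0,0,0],"turn":[0,0,0],"grip":0.5},
    {"travel":[0,0,0],"turn":[0,0,0],"grip":0.6},
    {"travel":[0,0,0],"turn":[0,0,0],"grip":0.8},
    {"travel":[0,0,0],"turn":[0,0,0],"grip":0.8},
    {"travel":[0,0,0],"turn":[0,0,0],"grip":0.8},
    {"travel":[0,0,0],"turn":[0,0,0],"grip":0.8},
    {"travel":[0,0,0],"turn":[0,0,0],"grip":0.8}
  ],
  "squeeze": 45
}}

```text
time: 4.03
ee_pos: [0.5861, 0.1801, 0.102]
tool_rot: [0.975, 0.223, 0.001, -0.001]
wrist_force: [-2.9, 1.3, 7.0]
finger_gap: 0.05
grasp_force: 44.8
```

{"api": "arm_command", "payload": {
  "targets": [
    {"travel":[0,0,-0.005],"turn":[0,0,0],"grip":0.8},
    {"travel":[0,0,-0.005],"turn":[0,0,0],"grip":0.8},
    {"travel":[0,0,-0.005],"turn":[0,0,0],"grip":0.8},
    {"travel":[0,0,-0.005],"turn":[0,0,0],"grip":0.8},
    {"travel":[0,0,-0.005],"turn":[0,0,0],"grip":0.8},
    {"travel":[0,0,0],"turn":[0,0,0],"grip":0.8},
    {"travel":[0,0,0],"turn":[0,0,0],"grip":0.8}
  ]
}}

```text
time: 4.62
ee_pos: [0.586, 0.1784, 0.1256]
tool_rot: [0.975, 0.222, 0.0, 0.0]
wrist_force: [-0.4, -0.7, -2.7]
finger_gap: 0.0501
grasp_force: 46.0
```

Run:
```python
from h import *
c=shot('scene')
s=manip.state();print(s)
cr=cv2.cvtColor(c['color'],cv2.COLOR_RGB2BGR)[70:250,290:430]
cv2.imwrite('pics/s3.png',cv2.resize(cr,None,fx=3.3,fy=3.3,interpolation=cv2.INTER_CUBIC))
```

```text
{'time': 4.6667, 'q': array([-0.30871045,  0.83133037, -0.11125664,  1.7079999 ,  0.14387339,
        0.61023392, -1.62403069]), 'dq': array([ 1.58691752e-03,  6.91251816e-03, -2.49066486e-05,  5.93876038e-03,
        1.60818519e-03, -1.42776736e-04, -1.10600026e-03]), 'effort': array([ 2.65378458e-02, -5.82509494e+01, -2.21018563e-01, -1.23994777e+01,
        4.01144745e-03, -3.06074449e-02,  7.13845384e-04]), 'ee_pos': array([0.5857356 , 0.1784003 , 0.12530624]), 'tool_rot': array([9.74928361e-01, 2.22518956e-01, 3.68486879e-06, 6.73508085e-05]), 'wrist_force': array([ 0.12731232,  0.08787647, -2.43414567]), 'wrist_torque': array([-0.03456759,  0.03342776,  0.00202517]), 'grasp_force': 46.007589540677145, 'finger_gap': 0.049981441294206265}
```

View pics/s3.png

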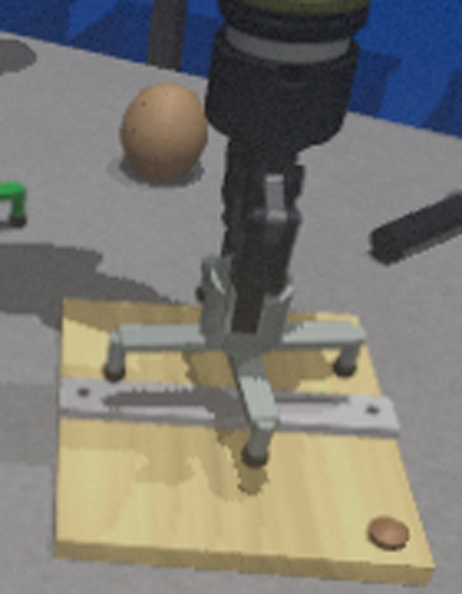

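The stand is lifted and level: ball feet at crop (115,370), (345,368) and (255,458), strip screws at (82,393) and (373,409). Now I work out the bar angle relative to the strip.

Run:
```python
from h import *
c=dict(np.load('/tmp/scene.npz'))
f=lambda u,v,z:onplane(c,290+u/3.3,70+v/3.3,z)
ang=lambda d:np.degrees(np.arctan2(d[1],d[0]))
a,b,n=f(115,370,.058),f(345,368,.058),f(255,458,.058)
s,t=f(82,393,.028),f(373,409,.028)
print(a,b,n,np.linalg.norm(a-b));m=(a+b)/2
print('bar',ang(b-a),'perp',ang(n-m),'strip',ang(t-s),'mid',m,'strip mid',(s+t)/2)
```

```text
[0.52504143 0.14587924 0.058     ] [0.64899829 0.22921705 0.058     ] [0.63253725 0.11320599 0.058     ] 0.14936697260145795
bar 33.91345450269709 perp -58.52216502149439 strip 27.977167294045064 mid [0.58701986 0.18754815 0.058     ] strip mid [0.58705827 0.19280788 0.028     ]
```

The bar is about 7° past the strip, so I turn +38° in yaw (rz negative). At the same time I shift to the board middle.

{"api": "arm_command", "payload": {
  "targets": [
    {"travel":[0.001,-0.007,0],"turn":[0,0,0],"grip":0.8},
    {"travel":[0,0,0],"turn":[0,0,-0.111],"grip":0.8},
    {"travel":[0,0,0],"turn":[0,0,-0.111],"grip":0.8},
    {"travel":[0,0,0],"turn":[0,0,-0.111],"grip":0.8},
    {"travel":[0,0,0],"turn":[0,0,-0.111],"grip":0.8},
    {"travel":[0,0,0],"turn":[0,0,-0.111],"grip":0.8},
    {"travel":[0,0,0],"turn":[0,0,-0.111],"grip":0.8},
    {"travel":[0,0,0],"turn":[0,0,0],"grip":0.8},
    {"travel":[0,0,0.008],"turn":[0,0,0],"grip":0.8},
    {"travel":[0,0,0.008],"turn":[0,0,0],"grip":0.8},
    {"travel":[0,0,0.006],"turn":[0,0,0],"grip":0.8},
    {"travel":[0,0,0],"turn":[0,0,0],"grip":0.8}
  ]
}}

```text
time: 5.67
ee_pos: [0.5829, 0.185, 0.1017]
tool_rot: [0.849, 0.529, -0.001, 0.0]
wrist_force: [0.1, 0.7, -3.2]
finger_gap: 0.0498
grasp_force: 46.8
```

Run:
```python
from h import *
c=shot('scene')
s=manip.state();print(s['ee_pos'],s['wrist_force'],s['finger_gap'])
cr=cv2.cvtColor(c['color'],cv2.COLOR_RGB2BGR)[70:250,290:430]
cv2.imwrite('pics/s4.png',cv2.resize(cr,None,fx=3.3,fy=3.3,interpolation=cv2.INTER_CUBIC))
```

```text
[0.58310318 0.18511356 0.10223255] [-0.04788982 -0.47944883 -3.64110117] 0.04990960656572963
```

View pics/s4.png

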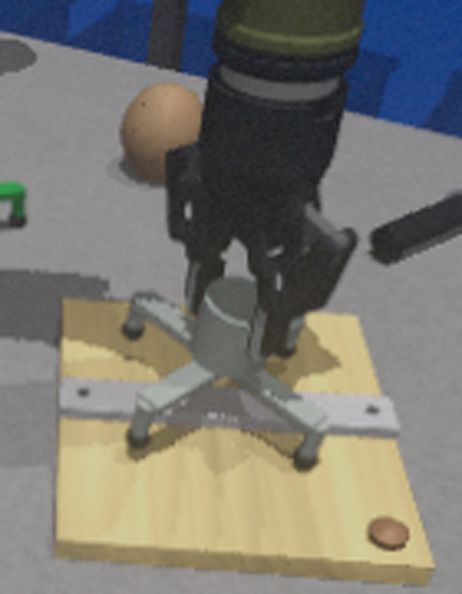

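The stand now straddles the strip: feet at crop (132,328) and (288,345) behind it, (138,437) and (305,455) in front. It is still about 1 cm up, so I lower gently.

{"api": "arm_command", "payload": {
  "targets": [
    {"travel":[0,0,0.003],"turn":[0,0,0],"grip":0.8},
    {"travel":[0,0,0.003],"turn":[0,0,0],"grip":0.8},
    {"travel":[0,0,0.002],"turn":[0,0,0],"grip":0.8},
    {"travel":[0,0,0],"turn":[0,0,0],"grip":0.8}
  ]
}}

```text
time: 6.05
ee_pos: [0.5825, 0.1861, 0.0957]
tool_rot: [0.848, 0.529, -0.001, -0.001]
wrist_force: [-4.4, 0.5, 3.5]
finger_gap: 0.0494
grasp_force: 45.6
```

{"api": "arm_command", "payload": {
  "targets": [
    {"travel":[0,0,0.001],"turn":[0,0,0],"grip":0.8},
    {"travel":[0,0,0.001],"turn":[0,0,0],"grip":0.8},
    {"travel":[0,0,0],"turn":[0,0,0],"grip":0.8}
  ]
}}

```text
time: 6.3
ee_pos: [0.5832, 0.1861, 0.0943]
tool_rot: [0.849, 0.529, 0.0, -0.0]
wrist_force: [-4.2, 0.5, 7.4]
finger_gap: 0.0488
grasp_force: 44.8
```

Run:
```python
from h import *
c=dict(np.load('/tmp/scene.npz'))
f=lambda u,v,z:onplane(c,290+u/3.3,70+v/3.3,z)
P=np.array([f(132,328,.036),f(288,345,.036),f(138,437,.036),f(305,455,.036)])
print(P.round(3),P.mean(0))
```

```text
[[0.502 0.225 0.036]
 [0.602 0.265 0.036]
 [0.557 0.118 0.036]
 [0.651 0.159 0.036]] [0.5780887  0.19153322 0.036     ]
```

Contact is made. I release, back off upward and swing the arm aside for a top view.

{"api": "arm_command", "payload": {
  "targets": [
    {"travel":[0,0,0],"turn":[0,0,0],"grip":0.5},
    {"travel":[0,0,0],"turn":[0,0,0],"grip":0.3},
    {"travel":[0,0,0],"turn":[0,0,0],"grip":0.1},
    {"travel":[0,0,0],"turn":[0,0,0],"grip":0},
    {"travel":[0,0,0],"turn":[0,0,0],"grip":0},
    {"travel":[0,0,0],"turn":[0,0,0],"grip":0},
    {"travel":[0,0,0],"turn":[0,0,0],"grip":0},
    {"travel":[0,0,-0.005],"turn":[0,0,0],"grip":0},
    {"travel":[0,0,-0.015],"turn":[0,0,0],"grip":0},
    {"travel":[0,0,-0.025],"turn":[0,0,0],"grip":0},
    {"travel":[0,0,-0.035],"turn":[0,0,0],"grip":0},
    {"travel":[0,0,-0.04],"turn":[0,0,0],"grip":0}
  ]
}}

```text
time: 7.3
ee_pos: [0.5824, 0.1847, 0.2134]
tool_rot: [0.849, 0.529, -0.002, -0.0]
wrist_force: [0.5, 0.2, 0.1]
finger_gap: 0.0855
grasp_force: 0.0
```

{"api": "arm_command", "payload": {
  "targets": [
    {"travel":[0,0,-0.03],"turn":[0,0,0],"grip":0},
    {"travel":[-0.025,0.025,0],"turn":[0,0,0],"grip":0},
    {"travel":[-0.025,0.025,0],"turn":[0,0,0],"grip":0},
    {"travel":[-0.025,0.025,0],"turn":[0,0,0],"grip":0},
    {"travel":[-0.025,0.025,0],"turn":[0,0,0],"grip":0},
    {"travel":[-0.025,0.025,0],"turn":[0,0,0],"grip":0},
    {"travel":[-0.025,0.025,0],"turn":[0,0,0],"grip":0},
    {"travel":[-0.025,0.025,0],"turn":[0,0,0],"grip":0},
    {"travel":[-0.025,0.025,0],"turn":[0,0,0],"grip":0},
    {"travel":[-0.025,0.025,0],"turn":[0,0,0],"grip":0},
    {"travel":[-0.025,0.025,0],"turn":[0,0,0],"grip":0},
    {"travel":[0,0,0],"turn":[0,0,0],"grip":0}
  ]
}}

```text
time: 8.3
ee_pos: [0.6985, -0.1611, 0.2429]
tool_rot: [0.852, 0.524, -0.002, 0.004]
wrist_force: [-0.2, -2.2, 0.5]
finger_gap: 0.0856
grasp_force: 0.0
```

Run:
```python
from h import *
b=shot('top');print(manip.state()['ee_pos'],manip.state()['wrist_force'])
cr=cv2.cvtColor(b['color'],cv2.COLOR_RGB2BGR)[60:205,115:275]
cv2.imwrite('pics/t2.png',cv2.resize(cr,None,fx=4,fy=4,interpolation=cv2.INTER_CUBIC))
P=np.array([world(b,u,v,float(b['depth'][v,u])) for v in range(95,150) for u in range(165,230)])
P=P[P[:,2]>.097];print(len(P),P.mean(0),P.min(0),P.max(0))
```

```text
[ 0.69792501 -0.15621624  0.24283918] [ 1.08604064  0.55854256 -0.3248926 ]
134 [0.58195119 0.1886619  0.10017585] [0.55740744 0.16342095 0.09700689] [0.6069409  0.21279132 0.10445246]
```

View pics/t2.png

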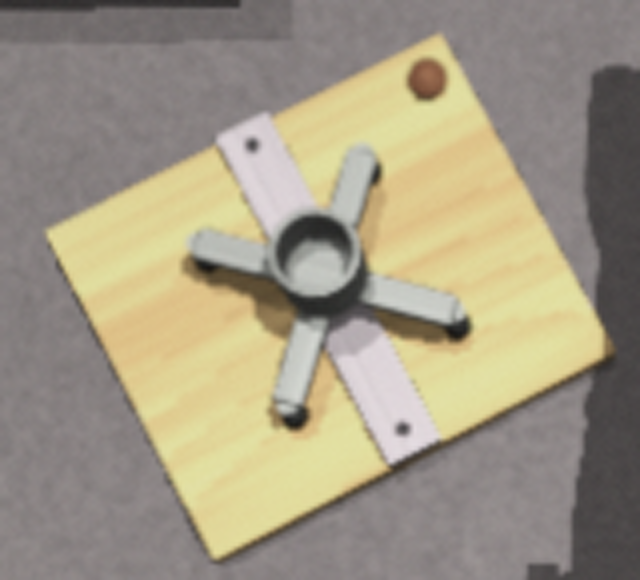

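All four feet stand on the plywood clear of the strip: crop (375,165) and (457,322) right of it, (205,258) and (293,412) left of it. The collar centre ≈ (0.582, 0.189) is on the board middle, and the rim height of about 0.10 matches level. Handing in.

```bash
python3 -c "
from rig import manip
print(manip.job_done())"
```

```text
the job is handed in; nothing more can be done
None
```

I turned the stand about 38° so it straddles the strip with two feet on the plywood either side, then handed the job in at about 8.4 s. The last top view put its collar about 1 mm from the middle of the board, with the rim at the height expected if level. I did not measure the tilt separately, the hand-in returned no verdict, and the twin stand was not touched.

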